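# Load a reagent strip into a spring feeder and close its rail

## Task

Slide the feeder's rail all the way back, then load the long reagent strip (the one with the thumb step at one end) into the channel, narrow nose first: push it against the spring follower until its tail drops fully behind the sill, so that it lies flat on the channel floor and stays there. Then slide the rail fully closed over the strip and let go. Leave the short block and the three bottles where they stand.

Things in the scene. Friction and masses are not known exactly. Their poses are not given: they have to be found in the camera images.
- feeder: Fixed grey and bare-metal strip feeder, 310 mm long, 85 wide. Origin at bench height on the centre line under the sill; x = loading direction, z up. Flat apron x -100 to 0, top 22 mm above the bench. Side walls 29 mm apart inside, 6 thick, x -50 to 200, tops 29 mm above the bench; flared mouth guides as high, x -85 to -47. End plate x 197 to 205, 50 mm high.
- sill (a point): Middle of the sill's edge, 22 mm above the bench, at feeder x = 0: here the apron steps down 10 mm to the channel floor (12 mm above the bench). A strip lying home has its tail against this step and its nose at feeder x = 120 mm, holding the follower back 22 mm.
- follower (a joint): Spring follower, a black block 14 mm thick, 26 wide, 36 high in the channel. 0 = at rest, its face at feeder x = 98 mm; grows (m) as it is pushed along feeder +x, to 0.045. The spring pushes it back with 2.4 N at rest plus 0.12 N per mm, so an unlatched strip is pushed out again.
- rail (a joint): Sliding steel rail (cover) over the channel, 80 mm long, 56 wide. Value = distance (m) along feeder +x from closed: 0 = closed (covers feeder x 35 to 115 mm), 0.08 = fully back (115 to 195). Friction about 2 N; it stays where left. Underside 53.5 mm, top 58.5 mm above the bench, so the strip can enter only with the rail back.
- rail_tab (a point): Middle of the rail's upright tab: 8 mm thick along feeder x, 36 mm wide across, from the rail's top (58.5 mm above the bench) to 83 mm above the bench; this point is 70.5 mm above the bench, at feeder x = 75 mm + rail value. Push it or pinch it to slide the rail.
- strip: Long white reagent strip, 120 x 26 wide x 38 mm high, about 0.25 kg. Origin: centre of its underside; x points to the nose (last 12 mm narrowed to 19 mm wide). Tail: a thumb step, x -60 to -38 mm, only 20 mm high, ends at an upright shoulder at x = -38. Push the shoulder, press down on the step, move the fingers back off the shoulder before lifting them (friction would lift the tail).
- strip_tail (a point): Middle of the strip's tail end at its underside (strip x = -60 mm).
- short_block: Bystander: white block of the same section, 80 mm long, 26 wide, 38 high, without step or narrowed nose. Origin: centre of underside, x along its length.
- amber_bottle: Bystander: brown bottle, 58 mm diameter, 115 high. Origin: centre of underside.
- small_bottle: Bystander: small white bottle, 42 mm diameter, 78 high. Origin: centre of underside.
- tall_bottle: Bystander: clear-white bottle with a screw cap, 60 mm diameter, 125 high, standing close beside the feeder on the side away from the robot. Origin: centre of underside.

How it is judged:
By the outcome, as a careful person would: the job done as asked, in the order asked, and still so for the second after the job is handed in, with the robot touching nothing.
It also fails if it takes over 69 s, if anything falls off the work surface, if the arm or the gripper's body presses on something with over 40 N, if the wrist force passes 120 N, or if a joint passes its speed limit or range.

## Robot

A 6-joint arm with a two-finger parallel gripper is mounted at the origin on a cart in front of the work surface, level with it; the furniture and walls round the work are solid. World frame = base frame: x ahead of the robot, y to its left, z up, the work surface at z = 0. Lengths are in mm, angles in rad, forces in N, time in s.
With the tool pointing down it reaches from about 275 to 1000 mm from the base axis. Payload 8.4 kg.
Tool frame: the origin (TCP) lies at the very end of the fingers, on their centre line; the grasp point (between the pads) lies 19 mm behind it (r.pinch_z is the distance from the TCP to the grasp point, in mm); z points along the fingers, y is the line along which they close (so a half turn about z gives the same grasp; the last joint's range is limited). The gripper opens to 85 mm and grips with 20 to 120 N. Pads are 22 mm wide; open, the fingers measure 114 mm over their backs; the gripper's body (76 mm by 85 mm) begins 54 mm behind the grasp point. The pads swing forward as they close: fully open they stand 13 mm farther back than shut.
Start: joints at [-1.16, 0.353, 1.633, -0, 1.155, -0.002], TCP at [250.734, -572.503, 192.881] pointing down, gripper open.
Joint ranges: [-2.63, 2.63], [-0.92, 2.1], [0.06, 2.66], [-1.3, 4.44], [0, 2.69], [-3.02, 3.02]. Speed limits (rad/s): [2.22, 2.22, 2.79, 3.14, 3.14, 3.14].

## Interface

Orientations are given as [roll, pitch, yaw] about the fixed x, y, z axes, in that order (R = Rz(yaw) Ry(pitch) Rx(roll)).
In Python, from rig import r gives the robot as it stands.
- The arm moves only by the tool carry_out, never from a script. Its argument "series" is a list of rows, each a list of 7 numbers: the turn, a rotation vector about the tool's x, y, z as a fraction of full scale, then the shift along the tool's x, y, z as a fraction of full scale, then the gripper command: -1 is fully open, 1 is shut, values between are in proportion. A call has 1 to 8 rows; each row is the pose to reach, as a shift and turn from the pose commanded when the call began, along the tool's axes at that moment, turning the shorter way round; what a row does not reach only later rows make up. Full scale, the value 1, is 0.25 m for a shift and pi rad for a turn. A row lasts 1/8 s, in which the tool goes at most 62.5 mm and 10.7 degrees, less where a joint would pass 70% of its speed; a pose out of reach is approached as far as the arm can. A call with a number of a shift or a turn outside -1 to 1 is refused whole. A call with a gripper value outside its range is refused whole. The fingers move at their own pace and stop on an object; "force" is the grip in N (left out, the last holds). Time passes only in rows, so rows that repeat a pose let the fingers close. It gives the time, the measured TCP pose, the force, the opening and the grip force at its end, in the units of the state.
- r.sense(): the state, without advancing time (a new reading comes with each control period).
- r.grab_frame(name): name is "side" or "top" or "wrist"; returns the picture (420x560x3 uint8, red, green, blue); there is no depth.
- r.get_calibration(name): a dict with "K" (3x3 intrinsics, pixels), "pose" (4x4, takes a point from camera to world coordinates). Camera axes: x right, y up, looking along -z (the intrinsics and any distortion apply to the point x, -y, -z); pixel columns grow to the right and rows downward; lengths in mm; the calibration is good to about 2 mm. The wrist camera is an equidistant fisheye: a pixel r from the principal point sees the ray r / f radians off the axis. A picture is of the moment at which its call begins: read the wrist's pose just before it. get_calibration takes no time and is no camera call; for the wrist camera it gives the pose at the moment of the call.
- r.sign_off(): hands the job in; it is judged then, once.
Trained networks look in the newest picture that a camera, given by its name, has taken for a name from the list of things; names that differ only in an ending like _2 or _b are one class to them, and where a whole thing is asked for, a point or a joint stands for the part that bears it (a point fixed in the world has none). Each returns a list of dicts, best first, with "score" (0 to 1); they miss things now and then, are a little off and sometimes report something else, mostly with a low value. They report only what shows in the picture. A call takes as long as a camera call.
- r.silhouettes(camera, label): "region" (420x560 bool, what is visible of it) and "position" ([row, column] in pixels, amid what is visible of it).
The state is a dict: "clock": time; "qpos": joint angles; "qvel": joint speeds; "joint_efforts": joint torques, N m; "eef_pos": TCP position; "tcp_rot": TCP orientation; "contact_force": force on the tool from outside, world axes, zero at the start; "wrist_torque": the same for the moment, N m; "opening": opening from 0.0 (shut) to 1.0 (fully open); "grasp_force": force on a finger pad.
Only numpy, scipy, OpenCV 4.12 (cv2) and the standard library are available. Lean on these libraries where they do the work, as an engineer would, in place of code of your own. Each camera call takes 0.05 s, during which the arm holds its last target. There are 200 camera calls.

## Working session

There is one attempt and no reset: what is moved stays moved. The work goes in short steps, Python scripts to look and compute and a tool call to move; the robot and the scene stay as the last step left them, time stands still between calls to the robot, and variables do not carry over. Pictures are saved under pics/ and viewed, at most 10 in all, crops included, and the job is handed in when it is done.

Besides the shell and the picture viewer there is one more tool, called after "Emit:" as name(argument=value, ...) on one line, values as JSON. carry_out: Moves the arm, as the interface text tells. Its arguments: {"type":"object","properties":{"series":{"type":"array"},"force":{"type":"number"}},"required":["series"]}

```bash
mkdir -p pics; ls; cat > h.py <<'E'
import numpy as np, cv2
from rig import r
def ray(cam,row,col,C=None):
    C=C or r.get_calibration(cam); K=np.array(C["K"]);P=np.array(C["pose"])
    x=(col-K[0,2])/K[0,0]; y=(row-K[1,2])/K[1,1]
    if cam=="wrist":
        t=np.hypot(x,y); s=np.sin(t)/t if t>1e-9 else 1; d=np.array([x*s,-y*s,-np.cos(t)])
    else: d=np.array([x,-y,-1.])
    return P[:3,3],P[:3,:3]@d
def at_z(cam,row,col,z,C=None):
    o,d=ray(cam,row,col,C); return o+d*(z-o[2])/d[2]
def proj(cam,p,C=None):
    C=C or r.get_calibration(cam); K=np.array(C["K"]);P=np.array(C["pose"])
    q=P[:3,:3].T@(np.asarray(p,float)-P[:3,3]); v=np.array([q[0],-q[1],-q[2]])
    if cam=="wrist":
        t=np.arctan2(np.hypot(v[0],v[1]),v[2]); n=v[:2]/np.hypot(v[0],v[1])*t
    else: n=v[:2]/v[2]
    return K[1,1]*n[1]+K[1,2],K[0,0]*n[0]+K[0,2]
def save(cam,name):
    im=r.grab_frame(cam); cv2.imwrite(f"pics/{name}.png",im[:,:,::-1]); return im
E
python3 - <<'E'
from h import *
a=save("top","top0");b=save("side","side0")
for n in ["feeder","rail","rail_tab","strip","short_block","tall_bottle","follower"]:
    for c in ["top","side"]:
        for s in r.silhouettes(c,n)[:2]: print(n,c,round(s["score"],2),s["position"],s["region"].sum())
for c in ["top","side"]: print(r.get_calibration(c))
print(r.sense())
E
```

```text
pics
feeder top 0.74 [184.3, 272.0] 3416
feeder side 0.74 [221.0, 309.0] 2353
rail top 0.77 [186.2, 258.6] 678
rail side 0.72 [209.2, 306.7] 783
rail side 0.39 [189.0, 192.8] 310
rail_tab top 0.59 [187.2, 259.2] 699
rail_tab side 0.79 [209.8, 307.2] 706
rail_tab side 0.28 [189.3, 192.9] 365
strip top 0.68 [242.4, 317.6] 428
strip top 0.3 [244.3, 376.6] 218
strip side 0.54 [192.7, 246.3] 397
short_block top 0.9 [250.3, 241.3] 315
short_block side 0.9 [184.3, 312.6] 383
short_block side 0.7 [195.1, 248.0] 369
tall_bottle top 0.61 [137.0, 298.6] 563
tall_bottle side 0.82 [234.7, 272.1] 1191
{'K': array([[495.79291093,   0.        , 282.84259542],
       [  0.        , 495.79291093, 201.67723332],
       [  0.        ,   0.        ,   1.        ]]), 'pose': array([[-2.66228519e-02,  9.87123497e-01, -1.57728959e-01,
         3.38877761e+02],
       [-9.99616525e-01, -2.50862334e-02,  1.17253814e-02,
         6.88836615e+00],
       [ 7.61757405e-03,  1.57980637e-01,  9.87412827e-01,
         1.35713755e+03],
       [ 0.00000000e+00,  0.00000000e+00,  0.00000000e+00,
         1.00000000e+0
[... 510 characters left out ...]
00]])}
{'clock': 0.8, 'qpos': array([-1.16040940e+00,  3.52963492e-01,  1.63339354e+00,  4.02932259e-06,
        1.15520958e+00, -2.44009044e-03]), 'qvel': array([ 0.00104291,  0.00034207, -0.00118912, -0.0009503 ,  0.00011612,
       -0.00215256]), 'joint_efforts': array([ 7.75216195e-04, -6.05099916e+01, -3.42420816e+01, -2.46872914e-04,
        1.12382670e-03, -2.04363170e-05]), 'eef_pos': array([ 250.73107136, -572.50906424,  192.9065525 ]), 'tcp_rot': array([ 3.14156660e+00, -3.62283106e-06,  4.12825386e-01]), 'contact_force': array([ 1.68311942,  0.08272738, -0.8916391 ]), 'wrist_torque': array([-0.01357605,  0.01606925,  0.04044242]), 'grasp_force': 0.0, 'opening': 0.9990505209950898}
```

```bash
python3 - <<'E'
import cv2
a=cv2.imread("pics/top0.png")[110:285,190:425]; cv2.imwrite("pics/top0c.png",cv2.resize(a,None,fx=3.4,fy=3.4,interpolation=cv2.INTER_CUBIC))
b=cv2.imread("pics/side0.png")[120:300,170:405]; cv2.imwrite("pics/side0c.png",cv2.resize(b,None,fx=3.3,fy=3.3,interpolation=cv2.INTER_CUBIC))
E
```

```text
(no output)
```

View pics/top0c.png

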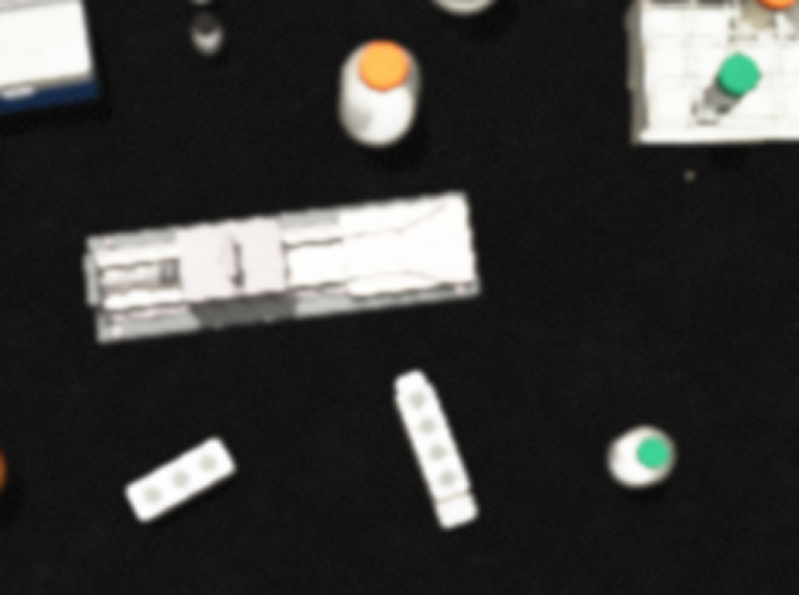

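View pics/side0c.png

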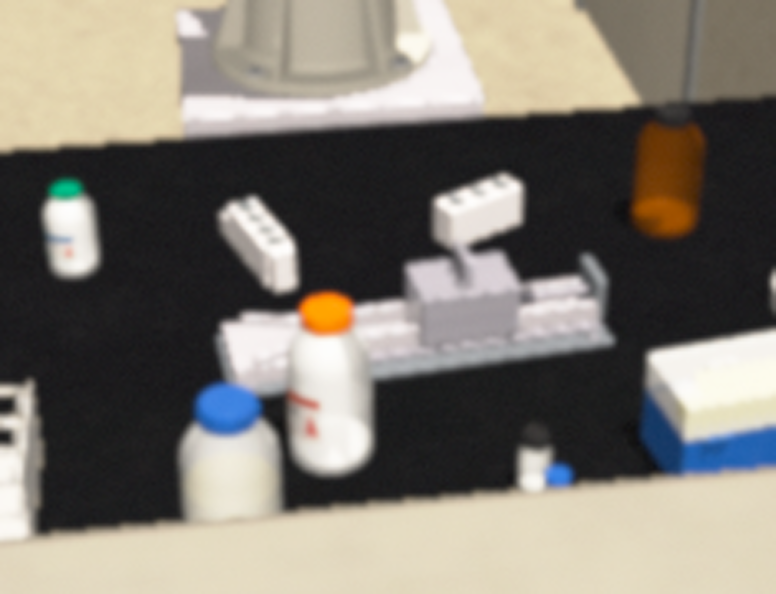

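```bash
python3 - <<'E'
from h import *
f=lambda x,y,z: at_z("top",110+y/3.4,190+x/3.4,z)[:2]
fr,br,bl,fl=f(478,293,10),f(467,193,10),f(88,237,10),f(100,340,10)
print("feeder",fr,br,bl,fl)
m=(fr+br)/2; e=(fl+bl)/2; d=(e-m); print("len",np.hypot(*d),"wid",np.hypot(*(fr-br)),"yaw",np.degrees(np.arctan2(d[1],d[0])))
u=d/np.hypot(*d); o=m+100*u; print("origin",o)
rc=[f(*p,58) for p in [(180,228),(283,218),(190,303),(288,293)]]
n=np.array([-u[1],u[0]])
for p in rc+[f(237,263,75)]: print("rail",(p-o)@u,(p-o)@n)
t,no=f(458,515,10),f(410,372,25)
d=no-t; print("strip tail",t,"nose",no,np.hypot(*d),np.degrees(np.arctan2(d[1],d[0])))
E
```

```text
feeder [ 566.0852351 -141.1961628] [ 649.35553518 -135.65896032] [620.3587073 174.5776659] [535.38674964 165.3642084 ]
len 309.8395013771329 wid 83.4541999308299 yaw 95.52802619560751
origin [598.08712129 -38.89264192]
rail 132.88769138557961 -30.594013576729967
rail 51.54637959785084 -28.759798693830366
rail 131.72882691386897 29.763625352602332
rail 54.84186666612372 31.1958123478071
rail 91.37367636974501 5.93890176762118
strip tail [ 387.67319042 -117.81031073] nose [501.16753566 -82.71649615] 118.79622141354312 17.1822368709351
```

```bash
cat >> h.py <<'E'
from scipy.spatial.transform import Rotation as Ro
O=np.array([598.,-39.]); Y=np.radians(95.5)
def F(x,y,z):  # feeder -> world
    c,s=np.cos(Y),np.sin(Y); return np.array([O[0]+c*x-s*y,O[1]+s*x+c*y,z])
def Fi(p):
    c,s=np.cos(Y),np.sin(Y); d=np.asarray(p)[:2]-O; return np.array([c*d[0]+s*d[1],-s*d[0]+c*d[1],p[2]])
def to(p,yaw,start=None,pitch=0,frm=None):
    """row numbers reaching world p, tool x at yaw (rad); start=(pos,rpy)"""
    s=r.sense(); p0,e0=start or (s["eef_pos"],s["tcp_rot"])
    R0=Ro.from_euler("xyz",e0); R1=Ro.from_euler("xyz",[np.pi,pitch,yaw])
    return np.round(np.r_[(R0.inv()*R1).as_rotvec()/np.pi, R0.inv().apply(np.asarray(p)-p0)/250],4)
E
python3 - <<'E'
from h import *
print(to(F(45,0,150),Y), F(45,0,150))
E
```

```text
[ 0.      0.     -0.3991  2.1846 -1.5685  0.1716] [593.68694114   5.79282893 150.        ]
```

Emit:
carry_out(series=[[0,0,-0.05,0.15,-0.11,0,1],[0,0,-0.1,0.3,-0.22,0,1],[0,0,-0.15,0.45,-0.33,0,1],[0,0,-0.2,0.6,-0.44,0,1],[0,0,-0.25,0.75,-0.55,0,1],[0,0,-0.3,0.9,-0.65,0,1],[0,0,-0.35,1,-0.72,0,1],[0,0,-0.4,1,-0.72,0,1]])

```text
clock: 1.8
eef_pos: [408.5, -305.6, 193.1]
tcp_rot: [3.141, -0.0, 1.677]
contact_force: [-0.3, -0.6, -0.5]
opening: -0.001
grasp_force: 0.0
```

```bash
python3 - <<'E'
from h import *
print(to(F(45,0,150),Y), r.sense()["eef_pos"],r.sense()["tcp_rot"])
E
```

```text
[ 1.0000e-04 -1.0000e-04  3.3000e-03  1.1598e+00  8.6860e-01  1.7280e-01] [ 408.54850554 -305.58502996  193.059123  ] [ 3.14114310e+00 -1.76357942e-04  1.67719989e+00]
```

Emit:
carry_out(series=[[0,0,0,0.2,0.18,0.03,1],[0,0,0,0.4,0.36,0.06,1],[0,0,0,0.6,0.54,0.1,1],[0,0,0,0.8,0.72,0.14,1],[0,0,0.003,1,0.868,0.17,1],[0,0,0.003,1,0.868,0.17,1],[0,0,0.003,1,0.868,0.17,1]])

```text
clock: 2.68
eef_pos: [599.0, -36.3, 150.0]
tcp_rot: [-3.141, 0.0, 1.662]
contact_force: [-0.3, -0.2, -0.3]
opening: 0.004
grasp_force: 0.0
```

```bash
python3 - <<'E'
from h import *
C=r.get_calibration("wrist"); im=save("wrist","w1")
print(C, r.sense()["eef_pos"],r.sense()["tcp_rot"])
# overlay model
im=im[:,:,::-1].copy()
def dot(p,c):
    a,b=proj("wrist",F(*p),C); cv2.circle(im,(int(round(b)),int(round(a))),2,c,-1); print(p,round(a),round(b))
for p in [(-100,42.5,0),(-100,-42.5,0),(205,42.5,0),(205,-42.5,0)]: dot(p,(0,0,255))
for p in [(-50,14.5,29),(-50,-14.5,29),(0,0,22)]: dot(p,(0,255,0))
for p in [(93,18,83),(93,-18,83)]: dot(p,(255,0,0))
cv2.imwrite("pics/w1o.png",cv2.resize(im,(784,588),interpolation=cv2.INTER_CUBIC))
E
```

```text
{'K': array([[325.1922621 ,   0.        , 280.43709094],
       [  0.        , 325.1922621 , 211.74925344],
       [  0.        ,   0.        ,   1.        ]]), 'pose': array([[ 9.95787170e-01, -8.88836394e-02, -2.25302029e-02,
         5.92124134e+02],
       [ 9.16861489e-02,  9.61821837e-01,  2.57861211e-01,
         2.86977694e+01],
       [-1.24960176e-03, -2.58840593e-01,  9.65919244e-01,
         3.30115758e+02],
       [ 0.00000000e+00,  0.00000000e+00,  0.00000000e+00,
         1.00000000e+00]])} [598.46272405 -37.35847522 150.22250188] [-3.14082682e+00  3.44646559e-04  1.66117517e+00]
(-100, 42.5, 0) 279 243
(-100, -42.5, 0) 279 318
(205, 42.5, 0) 0 238
(205, -42.5, 0) -1 321
(-50, 14.5, 29) 248 266
(-50, -14.5, 29) 248 295
(0, 0, 22) 197 280
(93, 18, 83) 94 256
(93, -18, 83) 94 304
```

View pics/w1o.png

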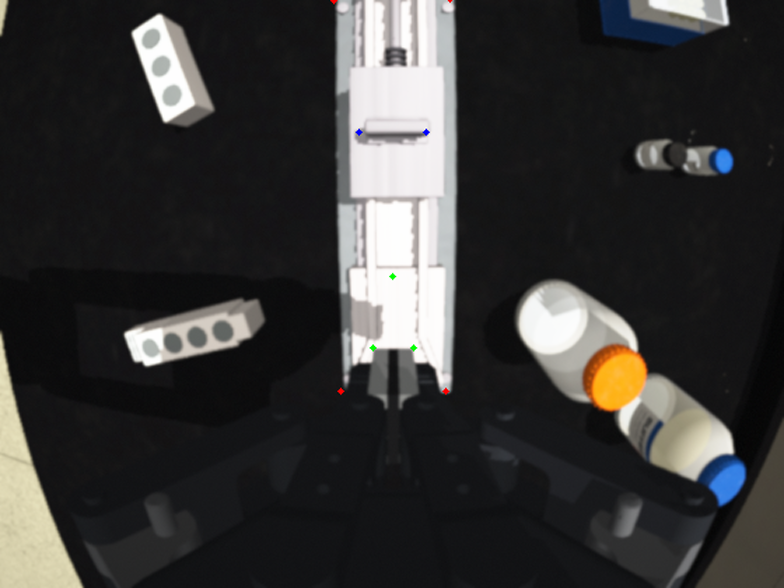

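```bash
python3 - <<'E'
from h import *
im=cv2.imread("pics/w1.png")[80:290,230:335]
a=cv2.resize(im[:105],None,fx=3.7*1.0,fy=5.6,interpolation=cv2.INTER_CUBIC); b=cv2.resize(im[105:],None,fx=3.7,fy=5.6,interpolation=cv2.INTER_CUBIC)
o=np.hstack([a,b]).astype(float); o=(255*(o/255)**2.5).astype(np.uint8)
cv2.imwrite("pics/w1c.png",o)
print(proj("wrist",r.sense()["eef_pos"]),Fi(r.sense()["eef_pos"]))
E
```

```text
(np.float64(239.7321168318251), np.float64(282.3784709903073)) [  1.58961739  -0.61792694 150.22250188]
```

View pics/w1c.png

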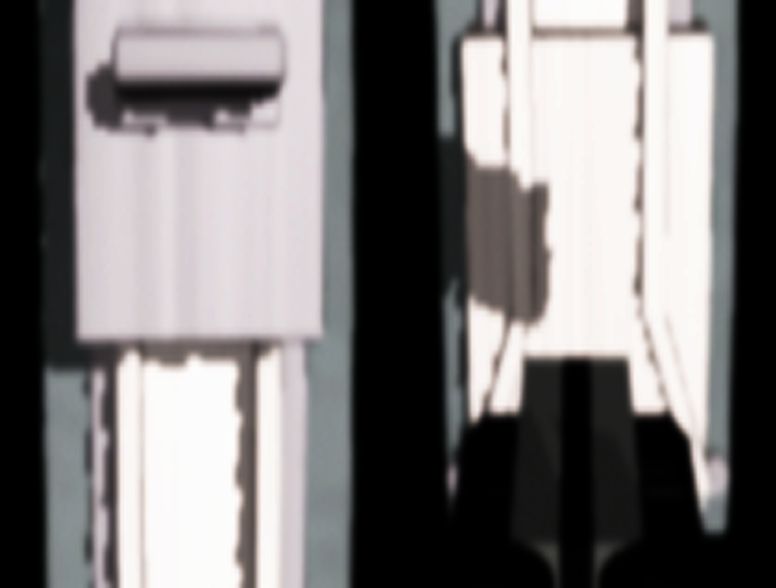

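```bash
sed -i 's/O=np.array(\[598.,-39.\])/O=np.array([602.,-36.5])/' h.py; python3 - <<'E'
from h import *
print(to(F(60,0,67),Y), Fi(r.sense()["eef_pos"]))
E
```

```text
[-2.000e-04  1.000e-04 -1.800e-03  2.423e-01  1.330e-02  3.328e-01] [ -0.51549009   3.60327224 150.22250188]
```

Emit:
carry_out(series=[[0,0,0,0.12,0.007,0,1],[0,0,-0.002,0.24,0.0135,0.16,1],[0,0,-0.002,0.242,0.0135,0.333,1],[0,0,-0.002,0.242,0.0135,0.333,1],[0,0,-0.002,0.242,0.0135,0.333,1]])

```text
clock: 3.35
eef_pos: [597.5, 22.1, 68.7]
tcp_rot: [3.14, 0.0, 1.665]
contact_force: [-0.3, 0.3, 1.1]
opening: 0.002
grasp_force: 0.0
```

```bash
python3 - <<'E'
from h import *
s=r.sense(); C=r.get_calibration("wrist"); im=save("wrist","w2")
print(Fi(s["eef_pos"]),s["tcp_rot"]-[0,0,Y],proj("wrist",s["eef_pos"],C),[proj("wrist",F(x,0,83),C) for x in (89,97)])
im=im[60:260,200:360,::-1]
o=cv2.resize(im,None,fx=3,fy=3,interpolation=cv2.INTER_CUBIC).astype(float)
cv2.imwrite("pics/w2c.png",(255*(o[:,:,::-1]/255)**1.5).astype(np.uint8))
E
```

```text
[58.78074329 -1.14032719 68.69962237] [ 3.14025880e+00  2.74136083e-04 -1.93810091e-03] (np.float64(239.7616042937215), np.float64(282.3613458805742)) [(np.float64(194.47182631317645), np.float64(280.34837743636854)), (np.float64(179.31651659934732), np.float64(280.32254117678843))]
```

View pics/w2c.png

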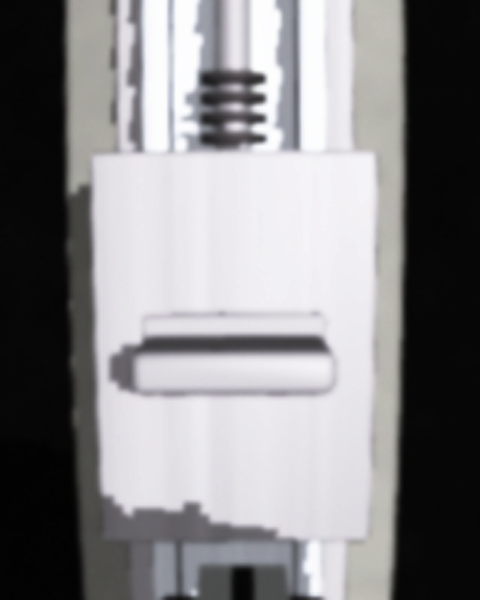

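Emit:
carry_out(series=[[0,0,0,0.06,0,0,1],[0,0,0,0.12,0,0,1],[0,0,0,0.17,0,0,1],[0,0,0,0.21,0,0,1],[0,0,0,0.25,0,0,1],[0,0,0,0.28,0,0,1],[0,0,0,0.3,0,0,1],[0,0,0,0.3,0,0,1]])

```text
clock: 4.4
eef_pos: [589.6, 98.3, 67.1]
tcp_rot: [-3.142, 0.0, 1.667]
contact_force: [-0.7, 0.1, -0.3]
opening: 0.001
grasp_force: 0.0
```

```bash
python3 - <<'E'
from h import *
s=r.sense(); C=r.get_calibration("wrist"); im=save("wrist","w3")
print(Fi(s["eef_pos"]),s["contact_force"])
for n in ["rail_tab","rail"]:
  for q in r.silhouettes("wrist",n)[:2]:
    ys,xs=np.where(q["region"]); print(n,q["score"],q["position"],ys.min(),ys.max(),xs.min(),xs.max())
  for q in r.silhouettes("top",n)[:0]: pass
print([proj("wrist",F(x,0,83),C) for x in (151,159)],[proj("wrist",F(x,0,58.5),C) for x in (115,195)])
E
```

```text
[135.32908966  -0.61885544  67.09429698] [-0.72067989  0.10407461 -0.30139243]
rail_tab 0.67 [243.4, 277.0] 218 339 234 323
rail 0.62 [248.1, 275.8] 218 339 234 323
[(np.float64(222.07897513630084), np.float64(281.39160328304973)), (np.float64(207.37346689879843), np.float64(281.40568325949516))] [(np.float64(265.15766191389235), np.float64(281.24771128264257)), (np.float64(136.32843625134376), np.float64(281.35030708974705))]
```

View pics/w3.png

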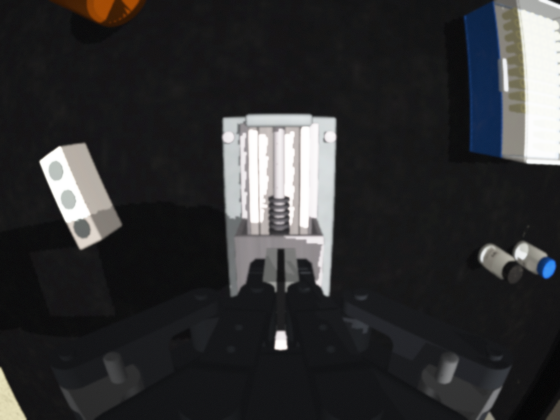

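```bash
python3 - <<'E'
from h import *
save("side","s1")
C=r.get_calibration("side")
im=cv2.imread("pics/s1.png").copy()
s=r.sense(); a,b=proj("side",s["eef_pos"],C); print(a,b,[proj("side",F(x,0,70.5),C) for x in (93,155)])
for q in r.silhouettes("side","rail_tab")[:2]: print(q["score"],q["position"])
cr=im[130:280,220:400]
cv2.imwrite("pics/s1c.png",cv2.resize(cr,None,fx=4,fy=4,interpolation=cv2.INTER_CUBIC))
E
```

```text
198.71419162154126 324.886040889869 [(np.float64(199.52387587087145), np.float64(309.52196859274926)), (np.float64(196.53618744654932), np.float64(332.1775476512141))]
0.94 [210.3, 308.9]
0.67 [190.8, 248.0]
```

View pics/s1c.png

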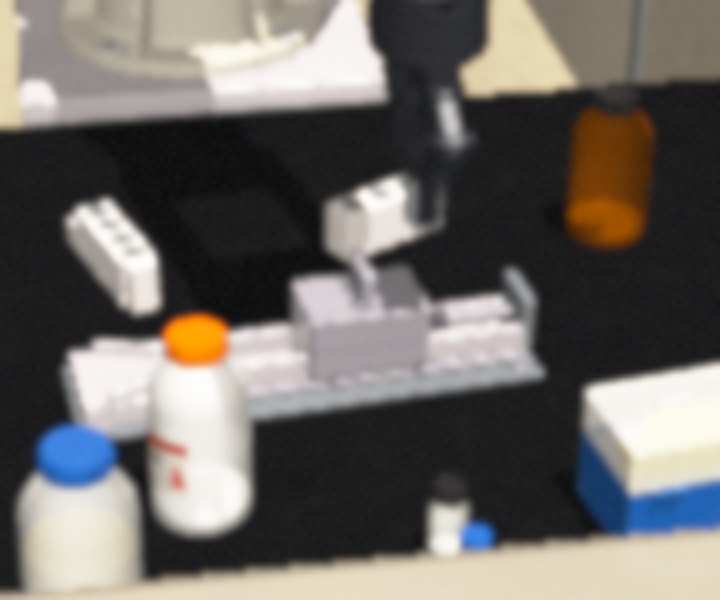

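Emit:
carry_out(series=[[0,0,0,-0.15,0,0,1],[0,0,0,-0.28,0,0,1],[0,0,0,-0.28,0,0,1],[0,0,0,-0.28,0,0.05,1],[0,0,0,-0.28,0,0.09,1],[0,0,0,-0.28,0,0.096,1],[0,0,0,-0.28,0,0.096,1]])

```text
clock: 5.62
eef_pos: [596.2, 28.8, 42.8]
tcp_rot: [-3.141, -0.0, 1.667]
contact_force: [1.0, 0.0, 0.6]
opening: -0.001
grasp_force: 0.0
```

```bash
python3 - <<'E'
from h import *
s=r.sense(); print(r.pinch_z,[a for a in dir(r) if a[0]!='_'],Fi(s["eef_pos"]),s["contact_force"])
im=save("wrist","w4"); g=im.sum(2)
print(g[225:300:3,276].tolist(), g[225:300:3,286].tolist())
E
```

```text
18.700000000000003 ['MotionError', 'get_calibration', 'grab_frame', 'pinch_z', 'sense', 'sign_off', 'silhouettes'] [65.587307   -0.44708143 42.78690309] [0.97639062 0.00868691 0.55910933]
[711, 710, 709, 707, 650, 406, 401, 395, 316, 296, 296, 296, 292, 290, 289, 232, 213, 215, 189, 271, 303, 289, 220, 81, 73] [723, 722, 721, 721, 719, 717, 700, 443, 349, 342, 341, 337, 297, 290, 318, 320, 282, 271, 264, 376, 405, 325, 243, 71, 63]
```

Emit:
carry_out(series=[[0,0,0,0,0,0.015,1],[0,0,0,0,0,0.03,1],[0,0,0,0,0,0.045,1],[0,0,0,0,0,0.06,1],[0,0,0,0,0,0.06,1]])

```text
clock: 6.3
eef_pos: [596.0, 28.3, 27.7]
tcp_rot: [-3.141, -0.0, 1.666]
contact_force: [-0.4, 0.1, 0.2]
opening: -0.002
grasp_force: 0.0
```

Emit:
carry_out(series=[[0,0,0,0,0,0.008,1],[0,0,0,0,0,0.016,1],[0,0,0,0,0,0.02,1],[0,0,0,0,0,0.02,1]])

```text
clock: 6.8
eef_pos: [596.3, 28.4, 23.1]
tcp_rot: [-3.141, -0.0, 1.666]
contact_force: [0.1, 0.1, -0.5]
opening: 0.0
grasp_force: 0.0
```

Emit:
carry_out(series=[[0,0,0,0,0,0.006,1],[0,0,0,0,0,0.012,1],[0,0,0,0,0,0.012,1]])

```text
clock: 7.18
eef_pos: [596.4, 28.4, 20.2]
tcp_rot: [3.142, -0.0, 1.666]
contact_force: [-0.1, -0.1, 1.6]
opening: -0.002
grasp_force: 0.8
```

Emit:
carry_out(series=[[0,0,0,0,0,0.006,1],[0,0,0,0,0,0.012,1],[0,0,0,0,0,0.012,1]])

```text
clock: 7.55
eef_pos: [596.6, 28.4, 19.8]
tcp_rot: [3.141, 0.0, 1.666]
contact_force: [-10.6, -0.7, 30.9]
opening: -0.001
grasp_force: 15.4
```

Emit:
carry_out(series=[[0,0,0,0,0,-0.036,1],[0,0,0,0.04,0,-0.036,1],[0,0,0,0.08,0,-0.036,1],[0,0,0,0.12,0,-0.036,1],[0,0,0,0.16,0,-0.036,1],[0,0,0,0.2,0,-0.036,1],[0,0,0,0.24,0,-0.036,1],[0,0,0,0.26,0,-0.036,1]])

```text
clock: 8.55
eef_pos: [589.9, 93.8, 25.9]
tcp_rot: [-3.141, -0.0, 1.667]
contact_force: [0.2, -2.4, -2.3]
opening: -0.0
grasp_force: 1.1
```

Emit:
carry_out(series=[[0,0,0,0.012,0,0,1],[0,0,0,0.024,0,0,1],[0,0,0,0.024,0,0,1]])

```text
clock: 8.93
eef_pos: [589.4, 99.3, 26.1]
tcp_rot: [-3.141, -0.0, 1.666]
contact_force: [-0.9, 0.1, 0.1]
opening: 0.001
grasp_force: 0.0
```

```bash
python3 - <<'E'
from h import *
s=r.sense(); print(Fi(s["eef_pos"]),s["contact_force"])
E
```

```text
[136.37204832  -0.49706993  26.13601632] [-0.88718005  0.09071452  0.07882997]
```

Emit:
carry_out(series=[[0,0,0,0.008,0,0,1],[0,0,0,0.016,0,0,1],[0,0,0,0.016,0,0,1]])

```text
clock: 9.3
eef_pos: [589.1, 103.1, 26.2]
tcp_rot: [-3.141, -0.0, 1.666]
contact_force: [-0.4, -1.4, -0.5]
opening: 0.001
grasp_force: 0.4
```

Emit:
carry_out(series=[[0,0,0,0.008,0,0,1],[0,0,0,0.014,0,0,1],[0,0,0,0.014,0,0,1]])

```text
clock: 9.68
eef_pos: [588.8, 106.6, 26.2]
tcp_rot: [-3.142, -0.0, 1.666]
contact_force: [-1.4, -2.1, 1.6]
opening: -0.003
grasp_force: 0.9
```

```bash
python3 - <<'E'
from h import *
s=r.sense(); print(Fi(s["eef_pos"]),s["contact_force"])
E
```

```text
[143.72354302  -0.57773156  26.15951915] [-1.36973784 -2.06681213  1.63712699]
```

Emit:
carry_out(series=[[0,0,0,0.008,0,0,1],[0,0,0,0.014,0,0,1],[0,0,0,0.014,0,0,1]])

```text
clock: 10.05
eef_pos: [588.8, 106.7, 26.2]
tcp_rot: [-3.141, 0.004, 1.668]
contact_force: [-0.1, -20.9, 2.3]
opening: -0.002
grasp_force: 10.3
```

Emit:
carry_out(series=[[0,0,0,0.006,0,0,1],[0,0,0,0.012,0,0,1],[0,0,0,0.012,0,0,1]])

```text
clock: 10.42
eef_pos: [588.8, 106.7, 26.2]
tcp_rot: [-3.141, 0.008, 1.669]
contact_force: [3.5, -36.6, 3.5]
opening: -0.003
grasp_force: 18.4
```

```bash
python3 - <<'E'
from h import *
s=r.sense(); print(Fi(s["eef_pos"]),s["contact_force"])
C=r.get_calibration("wrist"); save("wrist","w5")
for q in r.silhouettes("wrist","rail")[:2]:
    ys,xs=np.where(q["region"]); print(q["score"],q["position"],ys.min(),ys.max(),xs.min(),xs.max())
print([proj("wrist",F(x,0,58.5),C) for x in (185,195)],proj("wrist",F(201,0,50),C))
E
```

```text
[143.83975793  -0.58012725  26.24196775] [  3.52291934 -36.61892139   3.48722889]
0.74 [210.0, 276.4] 145 296 218 338
[(np.float64(180.0528114403946), np.float64(281.8028291048934)), (np.float64(158.41113089751224), np.float64(281.8666722753464))] (np.float64(144.1069072933958), np.float64(281.84369513896706))
```

Emit:
carry_out(series=[[0,0,0,-0.1,0,0,1],[0,0,0,-0.12,0,-0.15,1],[0,0,0,-0.12,0,-0.32,0],[0,0,0,-0.12,0,-0.32,-0.3]])

```text
clock: 11.02
eef_pos: [593.9, 83.7, 109.6]
tcp_rot: [3.135, -0.001, 1.666]
contact_force: [-0.3, -0.4, -0.4]
opening: 0.421
grasp_force: 0.0
```

```bash
python3 - <<'E'
from h import *
s=r.sense(); print(s["eef_pos"],Fi(s["eef_pos"]))
y=np.radians(17.2)
print(to([448-40*np.cos(y),-96-40*np.sin(y),100],y))
E
```

```text
[593.91705924  83.69303327 109.59812189] [120.41440392  -3.47426321 109.59812189]
[ 0.0016 -0.0017  0.4347 -0.6927 -0.8062  0.0324]
```

Emit:
carry_out(series=[[0,0,0.055,-0.1,-0.115,0,-0.3],[0,0,0.11,-0.2,-0.23,0,-0.3],[0,0,0.165,-0.3,-0.345,0,-0.3],[0,0,0.22,-0.4,-0.46,0,-0.3],[0,0,0.275,-0.5,-0.575,0,-0.3],[0,0,0.33,-0.6,-0.69,0,-0.3],[0,0,0.385,-0.69,-0.8,0.02,-0.3],[0,0,0.435,-0.69,-0.806,0.03,-0.3]])

```text
clock: 12.02
eef_pos: [404.8, -108.5, 97.7]
tcp_rot: [-3.141, 0.001, 0.292]
contact_force: [-0.1, 0.3, 0.6]
opening: 0.649
grasp_force: 0.0
```

Emit:
carry_out(series=[[0,0,0,0,0,0,-0.3],[0,0,0,0,0,0,-0.3]])

```text
clock: 12.28
eef_pos: [407.3, -107.5, 98.5]
tcp_rot: [-3.141, -0.0, 0.304]
contact_force: [-0.6, 0.5, -0.0]
opening: 0.646
grasp_force: 0.0
```

```bash
python3 - <<'E'
from h import *
s=r.sense(); C=r.get_calibration("wrist"); im=save("wrist","w6"); print(s["eef_pos"],s["tcp_rot"],s["opening"])
q=r.silhouettes("wrist","strip")
for k in q[:2]:
    m=k["region"].astype(np.uint8); c=max(cv2.findContours(m,0,2)[0],key=cv2.contourArea)[:,0]
    print(k["score"],k["position"],m.sum()); R=cv2.minAreaRect(c); print(R)
im=im[:,:,::-1].copy()
y=np.radians(17.2); u=np.array([np.cos(y),np.sin(y)]); n=np.array([-u[1],u[0]]); c0=np.array([448,-96])
for a,b,z in [(60,9.5,38),(60,-9.5,38),(48,13,38),(48,-13,38),(-38,13,38),(-38,-13,38),(-60,13,20),(-60,-13,20)]:
    rr,cc=proj("wrist",[*(c0+a*u+b*n),z],C); cv2.circle(im,(int(round(cc)),int(round(rr))),1,(0,0,255),-1); print(a,b,round(rr,1),round(cc,1))
cv2.imwrite("pics/w6c.png",cv2.resize(im[60:320,160:400],None,fx=2.3,fy=2.3,interpolation=cv2.INTER_CUBIC))
E
```

```text
[ 407.26881437 -107.52189889   98.45179897] [-3.14142161e+00 -7.56040384e-05  3.03517280e-01] 0.6464783890353253
0.61 [158.7, 281.1] 4866
((283.00921630859375, 158.92372131347656), (148.3345184326172, 35.10040283203125), 88.75463104248047)
60 9.5 75.5 269.6
60 -9.5 75.6 295.7
48 13 91.4 264.7
48 -13 91.6 300.5
-38 13 205.8 265.1
-38 -13 206.0 299.1
-60 13 226.2 266.3
-60 -13 226.3 297.4
```

View pics/w6c.png

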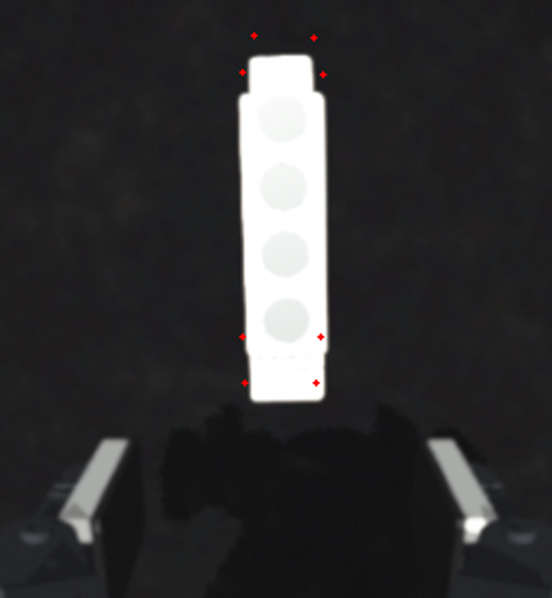

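```bash
python3 - <<'E'
from h import *
print(to([442.7,-99.1,-24],np.radians(18.2)))
E
```

```text
[-0.     -0.     -0.0048  0.1451  0.0101  0.4903]
```

Emit:
carry_out(force=40, series=[[0,0,-0.005,0.1,0.007,0,-0.3],[0,0,-0.005,0.145,0.01,0.15,-0.3],[0,0,-0.005,0.145,0.01,0.3,-0.3],[0,0,-0.005,0.145,0.01,0.42,-0.3],[0,0,-0.005,0.145,0.01,0.48,-0.3],[0,0,-0.005,0.145,0.01,0.49,-0.3],[0,0,-0.005,0.145,0.01,0.49,0.3],[0,0,-0.005,0.145,0.01,0.49,1]])

```text
clock: 13.38
eef_pos: [443.3, -99.7, -22.8]
tcp_rot: [3.141, -0.002, 0.316]
contact_force: [-0.1, -0.6, -1.2]
opening: 0.299
grasp_force: 39.4
```

Emit:
carry_out(series=[[0,0,0,0,0,0,1],[0,0,0,0,0,0,1],[0,0,0,0,0,0,1],[0,0,0,0,0,0,1]])

```text
clock: 13.88
eef_pos: [443.3, -99.7, -22.8]
tcp_rot: [3.141, -0.002, 0.315]
contact_force: [-0.5, -0.2, 6.8]
opening: 0.295
grasp_force: 40.5
```

Emit:
carry_out(series=[[0,0,0,0,0,-0.1,1],[0,0,0,0,0,-0.2,1],[0,0,0,0,0,-0.32,1],[0,0,0,0,0,-0.32,1]])

```text
clock: 14.38
eef_pos: [444.1, -99.9, 58.2]
tcp_rot: [3.139, -0.004, 0.315]
contact_force: [0.0, 0.6, -2.3]
opening: 0.298
grasp_force: 40.0
```

```bash
python3 - <<'E'
from h import *
s=r.sense(); print(s["eef_pos"],s["tcp_rot"],Fi(s["eef_pos"]))
C=r.get_calibration("wrist"); im=save("wrist","w7")
k=r.silhouettes("wrist","strip")[0]; m=k["region"]; ys,xs=np.where(m); print(k["score"],ys.min(),ys.max(),xs.min(),xs.max())
for row in range(ys.min(),ys.max(),8): x=np.where(m[row])[0]; print(row,x.min(),x.max(),end="; ")
print(to(F(-35,0,70),Y))
E
```

```text
[444.07390903 -99.91850648  58.15539731] [ 3.13917421 -0.00405063  0.31538056] [-47.98999522 163.27742505  58.15539731]Traceback (most recent call last):
  File "<stdin>", line 4, in <module>
IndexError: list index out of range
```

```bash
sed -i 's/O=np.array(\[602.,-36.5\])/O=np.array([601.1,-32.75])/' h.py; python3 - <<'E'
from h import *
print(Fi(r.sense()["eef_pos"]),to(F(30,0,58),Y))
E
```

```text
[-51.19559202 164.52816803  56.05169232] [ 2.000e-04 -1.000e-04 -4.302e-01  7.130e-01 -1.738e-01 -7.500e-03]
```

Emit:
carry_out(series=[[0,0,-0.055,0.09,-0.022,-0.008,1],[0,0,-0.11,0.18,-0.044,-0.008,1],[0,0,-0.165,0.27,-0.066,-0.008,1],[0,0,-0.22,0.36,-0.088,-0.008,1],[0,0,-0.275,0.45,-0.11,-0.008,1],[0,0,-0.33,0.54,-0.132,-0.008,1],[0,0,-0.385,0.63,-0.154,-0.008,1],[0,0,-0.43,0.713,-0.174,-0.008,1]])

```text
clock: 15.48
eef_pos: [597.8, -2.4, 56.2]
tcp_rot: [-3.139, -0.0, 1.672]
contact_force: [0.0, 0.3, -2.6]
opening: 0.3
grasp_force: 39.8
```

Emit:
carry_out(series=[[0,0,0,0,0,0.02,1],[0,0,0,0,0,0.04,1],[0,0,0,0,0,0.04,1]])

```text
clock: 15.85
eef_pos: [596.7, -3.3, 46.9]
tcp_rot: [-3.139, -0.0, 1.664]
contact_force: [-0.5, -0.6, -1.7]
opening: 0.294
grasp_force: 39.9
```

```bash
python3 - <<'E'
from h import *
s=r.sense(); print(Fi(s["eef_pos"]),s["tcp_rot"]-[0,0,Y])
C=r.get_calibration("wrist"); im=save("wrist","w8")[:,:,::-1].copy()
for p in [(90,9.5,85),(90,-9.5,85),(78,13,85),(78,-13,85)]:
    rr,cc=proj("wrist",F(*p),C); print(p,rr,cc)
for x in (98,115):
  for y in (14.5,-14.5,20.5,-20.5): print(x,y,proj("wrist",F(x,y,29),C))
o=cv2.resize(im[90:290,200:360],None,fx=3,fy=3,interpolation=cv2.INTER_CUBIC).astype(float)
cv2.imwrite("pics/w8c.png",(255*(o/255)**2).astype(np.uint8))
E
```

```text
[29.75960507  1.58612801 46.91984162] [-3.13904000e+00 -1.94276346e-04 -2.36886441e-03]
(90, 9.5, 85) 138.34396287177498 264.2634945273921
(90, -9.5, 85) 138.37549694121333 308.03060314307567
(78, 13, 85) 165.66544697234292 256.5578912650544
(78, -13, 85) 165.66641318236753 315.68018914117874
98 14.5 (np.float64(122.0016738573437), np.float64(260.7495061951353))
98 -14.5 (np.float64(122.02072634476554), np.float64(308.881783110415))
98 20.5 (np.float64(122.1584984796475), np.float64(250.83428235907797))
98 -20.5 (np.float64(122.18483386557142), np.float64(318.7617163727252))
115 14.5 (np.float64(94.23672836035615), np.float64(260.60858996894177))
115 -14.5 (np.float64(94.27804367929426), np.float64(308.9448845217301))
115 20.5 (np.float64(94.43817366508763), np.float64(250.65135805978952))
115 -20.5 (np.float64(94.49576562330759), np.float64(318.86700954280707))
```

View pics/w8c.png

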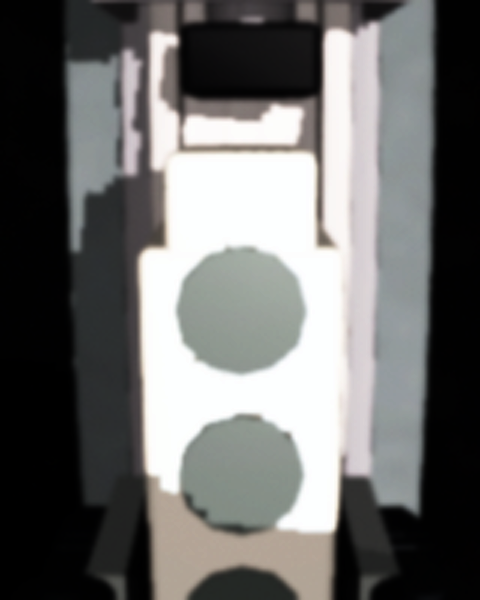

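Emit:
carry_out(series=[[0,0,0,0,0.007,0,1],[0,0,0,0,0.007,0.06,1],[0,0,0,0,0.007,0.1,1],[0,0,0,0,0.007,0.13,1],[0,0,0,0,0.007,0.15,1],[0,0,0,0,0.007,0.165,1],[0,0,0,0,0.007,0.175,1],[0,0,0,0,0.007,0.18,1]])

```text
clock: 16.9
eef_pos: [600.0, -2.7, 3.1]
tcp_rot: [-3.141, -0.0, 1.666]
contact_force: [-0.4, -1.1, -1.7]
opening: 0.298
grasp_force: 39.9
```

```bash
python3 - <<'E'
from h import *
s=r.sense(); print(Fi(s["eef_pos"]),s["tcp_rot"]-[0,0,Y],s["contact_force"],s["wrist_torque"])
E
```

```text
[30.0603875  -1.74007406  3.10558175] [-3.14144898e+00 -3.83243563e-05 -5.13033488e-04] [-0.36700405 -1.08925661 -1.72842494] [-0.02299095  0.20339356 -0.02671168]
```

Emit:
carry_out(series=[[0,0,0,0,-0.004,0,1],[0,0,0,0,-0.004,0.008,1],[0,0,0,0,-0.004,0.012,1],[0,0,0,0,-0.004,0.012,1]])

```text
clock: 17.4
eef_pos: [599.0, -2.8, 0.0]
tcp_rot: [-3.142, -0.0, 1.666]
contact_force: [0.4, -0.6, -2.9]
opening: 0.295
grasp_force: 39.9
```

Emit:
carry_out(series=[[0,0,0,0,0,0,0],[0,0,0,0,0,0,-0.2],[0,0,0,0,0,0,-0.2],[0,0,0,0,0,0,-0.2],[0,0,0,0,0,-0.1,-0.2],[0,0,0,0,0,-0.2,-0.2],[0,0,0,0,0,-0.25,0.5],[0,0,0,0,0,-0.25,1]])

```text
clock: 18.4
eef_pos: [599.7, -2.8, 63.3]
tcp_rot: [3.14, 0.0, 1.666]
contact_force: [-0.5, 0.0, -0.9]
opening: 0.179
grasp_force: 0.0
```

```bash
python3 - <<'E'
from h import *
s=r.sense(); print(Fi(s["eef_pos"]),s["tcp_rot"]-[0,0,Y])
C=r.get_calibration("wrist"); im=save("wrist","w9")
for k in r.silhouettes("wrist","strip")[:2]:
    m=k["region"]; ys,xs=np.where(m); print(k["score"],ys.min(),ys.max(),xs.min(),xs.max(),m.sum())
for n,p in dict(nose=(90,0,50),nose98=(98,0,50),shoulder=(-8,0,59),tail=(-30,0,42)).items(): print(n,proj("wrist",F(*p),C))
print(im[60:260:6,281].sum(1).tolist()); print(to(F(-45,0,10),Y))
E
```

```text
[29.9533293  -1.43109595 63.30657846] [ 3.13997693e+00  1.68366274e-04 -4.82296139e-04]
0.66 260 347 386 494 3630
0.65 129 305 257 300 6686
nose (np.float64(135.49648284927696), np.float64(279.88323322806))
nose98 (np.float64(122.04880642522978), np.float64(279.8785857364276))
shoulder (np.float64(292.6265067163096), np.float64(279.972412043263))
tail (np.float64(307.5547121925291), np.float64(280.00235072776843))
[714, 717, 720, 723, 725, 721, 382, 179, 203, 189, 120, 515, 763, 764, 764, 679, 662, 661, 657, 649, 764, 708, 654, 647, 641, 631, 764, 725, 598, 312, 308, 314, 623, 330]
[-3.000e-04 -0.000e+00 -1.000e-04 -3.003e-01 -1.100e-03  2.078e-01]
```

Emit:
carry_out(series=[[0,0,0,-0.14,-0.003,0,1],[0,0,0,-0.27,-0.003,0,1],[0,0,0,-0.28,-0.003,0.05,1],[0,0,0,-0.28,-0.003,0.15,1],[0,0,0,-0.28,-0.003,0.2,1],[0,0,0,-0.28,-0.003,0.206,1],[0,0,0,-0.28,-0.003,0.206,1]])

```text
clock: 19.38
eef_pos: [605.2, -72.2, 11.3]
tcp_rot: [3.141, -0.0, 1.667]
contact_force: [0.4, 0.3, 0.5]
opening: -0.004
grasp_force: 0.0
```

Emit:
carry_out(series=[[0,0,0,0.03,0,0,1],[0,0,0,0.06,0,0,1],[0,0,0,0.09,0,0,1],[0,0,0,0.12,0,0,1],[0,0,0,0.15,0,0,1],[0,0,0,0.17,0,0,1],[0,0,0,0.17,0,0,1]])

```text
clock: 20.25
eef_pos: [600.8, -30.0, 11.0]
tcp_rot: [-3.141, 0.0, 1.667]
contact_force: [1.0, -2.0, -1.5]
opening: 0.0
grasp_force: 1.4
```

```bash
python3 - <<'E'
from h import *
s=r.sense(); print(Fi(s["eef_pos"]),s["tcp_rot"]-[0,0,Y],s["contact_force"])
E
```

```text
[ 2.79716673  0.02648114 11.04785631] [-3.14137213e+00  5.21413001e-06 -1.60053153e-04] [ 0.99766217 -2.01141293 -1.45381122]
```

Emit:
carry_out(series=[[0,0,0,0.015,0,0,1],[0,0,0,0.03,0,0,1],[0,0,0,0.042,0,0,1],[0,0,0,0.042,0,0,1]])

```text
clock: 20.75
eef_pos: [600.0, -20.1, 11.1]
tcp_rot: [-3.142, 0.0, 1.666]
contact_force: [0.5, -4.9, -0.8]
opening: -0.002
grasp_force: 2.4
```

```bash
python3 - <<'E'
from h import *
s=r.sense(); print(Fi(s["eef_pos"]),s["contact_force"])
C=r.get_calibration("wrist"); im=save("wrist","w10")
for n in ["strip","follower"]:
  for k in r.silhouettes("wrist",n)[:2]:
    m=k["region"]; ys,xs=np.where(m); print(n,k["score"],ys.min(),ys.max(),xs.min(),xs.max(),m.sum())
for x in (115,120): print(x,proj("wrist",F(x,0,50),C),proj("wrist",F(x,0,58.5),C))
cv2.imwrite("pics/w10c.png",cv2.resize(im[60:310,190:370,::-1],None,fx=2.3,fy=2.3,interpolation=cv2.INTER_CUBIC))
E
```

```text
[12.70752531 -0.08372985 11.10836611] [ 0.48071278 -4.94578356 -0.80783467]
strip 0.87 42 258 251 312 12555
follower 0.19 0 60 213 347 6273
115 (np.float64(43.33440094648108), np.float64(282.77039559167343)) (np.float64(38.25882680483636), np.float64(282.90470396714187))
120 (np.float64(32.65358826512522), np.float64(282.7610599758861)) (np.float64(27.001592391058637), np.float64(282.89337381274953))
```

Emit:
carry_out(series=[[0,0,0,0.004,0,0,1],[0,0,0,0.004,0,0.015,1],[0,0,0,0.004,0,0.03,1],[0,0,0,0.004,0,0.045,1],[0,0,0,0.004,0,0.06,1],[0,0,0,0.004,0,0.06,1]])

```text
clock: 21.65
eef_pos: [600.6, -19.8, -3.4]
tcp_rot: [3.14, 0.001, 1.666]
contact_force: [-0.2, -8.7, 2.0]
opening: 0.0
grasp_force: 4.5
```

Emit:
carry_out(series=[[0,0,0,0,0,0.006,1],[0,0,0,0,0,0.012,1],[0,0,0,0,0,0.012,1]])

```text
clock: 22.02
eef_pos: [601.0, -19.8, -6.1]
tcp_rot: [3.14, 0.001, 1.666]
contact_force: [0.7, -9.2, 4.9]
opening: -0.001
grasp_force: 4.5
```

Emit:
carry_out(series=[[0,0,0,0,0,0.004,1],[0,0,0,-0.008,0,0.004,1],[0,0,0,-0.016,0,0.002,1],[0,0,0,-0.024,0,0,1],[0,0,0,-0.028,0,0,1],[0,0,0,-0.028,0,0,1]])

```text
clock: 22.78
eef_pos: [601.0, -25.0, -6.3]
tcp_rot: [3.141, -0.001, 1.666]
contact_force: [-0.2, 5.2, 7.1]
opening: -0.001
grasp_force: 3.8
```

Emit:
carry_out(series=[[0,0,0,0,0,-0.008,1],[0,0,0,0,0,-0.03,1],[0,0,0,0,0,-0.1,1],[0,0,0,0,0,-0.25,1],[0,0,0,0,0,-0.36,1],[0,0,0,0,0,-0.36,1]])

```text
clock: 23.52
eef_pos: [602.6, -25.9, 86.5]
tcp_rot: [3.136, 0.001, 1.666]
contact_force: [0.5, -0.0, 0.1]
opening: -0.001
grasp_force: 0.0
```

```bash
python3 - <<'E'
from h import *
s=r.sense(); print(Fi(s["eef_pos"]),s["contact_force"])
C=r.get_calibration("wrist"); im=save("wrist","w11")
for n in ["strip"]:
  for k in r.silhouettes("wrist",n)[:2]:
    m=k["region"]; ys,xs=np.where(m); print(n,k["score"],ys.min(),ys.max(),xs.min(),xs.max(),m.sum())
for p in [(115,0,58.5),(22,0,50),(22,0,32),(0,0,32)]: print(p,proj("wrist",F(*p),C))
print(to(F(195,0,s["eef_pos"][2]),Y))
cv2.imwrite("pics/w11c.png",cv2.resize(im[60:320,190:370,::-1],None,fx=2.3,fy=2.3,interpolation=cv2.INTER_CUBIC))
s2=save("side","s2")
E
```

```text
[ 6.64799554 -2.10463542 86.52740543] [ 0.54431168 -0.01714565  0.13593179]
strip 0.98 62 223 257 298 6004
(115, 0, 58.5) (np.float64(60.24854981602931), np.float64(278.6646262543303))
(22, 0, 50) (np.float64(200.30354129083895), np.float64(278.7857887646336))
(22, 0, 32) (np.float64(194.80357281208117), np.float64(278.79477235620755))
(0, 0, 32) (np.float64(223.35175419479697), np.float64(278.8406499734822))
[ 2.000e-04  0.000e+00 -2.000e-04  7.522e-01 -7.000e-04 -1.150e-02]
```

View pics/w11c.png

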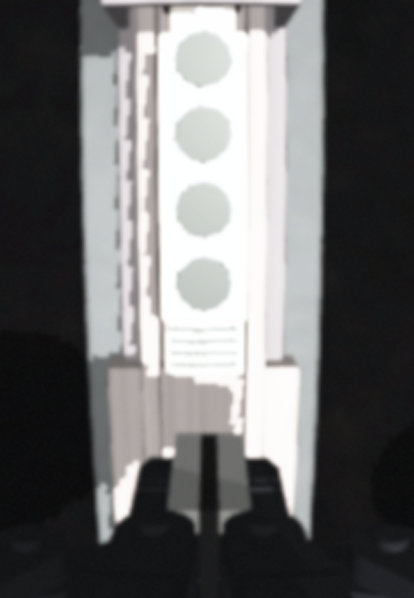

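Emit:
carry_out(series=[[0,0,0,0.17,0,0,1],[0,0,0,0.34,0,0,1],[0,0,0,0.51,0,0,1],[0,0,0,0.68,0,0,1],[0,0,0,0.69,0,0,1],[0,0,0,0.69,0,0.1,1],[0,0,0,0.69,0,0.2,1],[0,0,0,0.69,0,0.23,1]])

```text
clock: 24.68
eef_pos: [582.4, 144.8, 23.5]
tcp_rot: [-3.138, 0.001, 1.666]
contact_force: [-0.9, 0.6, 0.6]
opening: 0.002
grasp_force: 0.0
```

```bash
python3 - <<'E'
from h import *
s=r.sense(); print(Fi(s["eef_pos"]),s["contact_force"])
E
```

```text
[178.49554382   1.60988507  23.50451144] [-0.9072122   0.58210798  0.55244755]
```

Emit:
carry_out(series=[[0,0,0,-0.04,0,-0.012,1],[0,0,0,-0.09,0,-0.012,1],[0,0,0,-0.14,0,-0.012,1],[0,0,0,-0.19,0,-0.012,1],[0,0,0,-0.24,0,-0.012,1],[0,0,0,-0.29,0,-0.012,1],[0,0,0,-0.33,0,-0.012,1],[0,0,0,-0.33,0,-0.012,1]])

```text
clock: 25.68
eef_pos: [591.9, 62.8, 28.5]
tcp_rot: [-3.141, 0.0, 1.666]
contact_force: [-0.4, -0.7, 0.2]
opening: 0.002
grasp_force: 0.0
```

Emit:
carry_out(series=[[0,0,0,-0.01,0,0,1],[0,0,0,-0.02,0,0,1],[0,0,0,-0.02,0,0,1]])

```text
clock: 26.05
eef_pos: [592.1, 58.9, 28.4]
tcp_rot: [-3.141, 0.0, 1.667]
contact_force: [0.7, 0.8, -0.4]
opening: 0.001
grasp_force: 0.3
```

Emit:
carry_out(series=[[0,0,0,-0.008,0,0,1],[0,0,0,-0.016,0,0,1],[0,0,0,-0.016,0,0,1]])

```text
clock: 26.42
eef_pos: [592.4, 56.6, 28.5]
tcp_rot: [-3.141, -0.002, 1.665]
contact_force: [-1.6, 10.9, -0.7]
opening: 0.001
grasp_force: 5.8
```

```bash
python3 - <<'E'
from h import *
s=r.sense(); print(Fi(s["eef_pos"]),s["contact_force"])
E
```

```text
[89.75629672  0.13679114 28.50041231] [-1.57597012 10.90645523 -0.71981567]
```

Emit:
carry_out(series=[[0,0,0,-0.008,0,0,1],[0,0,0,-0.008,0,0,1],[0,0,0,0.06,0,0,1],[0,0,0,0.08,0,0,1],[0,0,0,0.08,0,-0.15,1],[0,0,0,-0.1,0,-0.35,1],[0,0,0,-0.2,0,-0.4,1],[0,0,0,-0.2,0,-0.4,1]])

```text
clock: 27.42
eef_pos: [598.9, 3.2, 130.4]
tcp_rot: [3.138, 0.001, 1.664]
contact_force: [-0.7, -0.3, -0.1]
opening: -0.002
grasp_force: 0.0
```

```bash
python3 - <<'E'
from h import *
s=r.sense(); print(Fi(s["eef_pos"]))
C=r.get_calibration("wrist"); im=save("wrist","w12")
for n in ["strip","rail"]:
  for k in r.silhouettes("wrist",n)[:1]:
    m=k["region"]; ys,xs=np.where(m); print(n,k["score"],ys.min(),ys.max(),xs.min(),xs.max())
for p in [(35,0,58.5),(115,0,58.5),(0,0,32),(75,0,83)]: print(p,proj("wrist",F(*p),C))
E
```

```text
[ 36.02103809  -1.2385615  130.38317955]
strip 0.77 104 239 265 295
rail 0.93 109 210 242 315
(35, 0, 58.5) (np.float64(210.22389618337547), np.float64(280.05773876001837))
(115, 0, 58.5) (np.float64(108.88987301555719), np.float64(279.7911502389469))
(0, 0, 32) (np.float64(239.97832483796276), np.float64(280.1131484360949))
(75, 0, 83) (np.float64(164.02012309351846), np.float64(279.96613025282585))
```

```bash
python3 -c "
from h import *
print(r.sign_off())"
```

```text
the job is handed in; nothing more can be done
None
```

The job is handed in at about 27 s: the strip lies flat behind the sill, the rail is fully closed over it, and the last wrist image matches both positions. I kept clear of the short block and the three bottles, but did not re-measure them at the end.

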